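# Swap the dust cap for the bayonet lid and hold it at the purge mark

## Robot

A 6-joint arm with a two-finger parallel gripper is mounted at the origin on the work surface. World frame = base frame: x ahead of the robot, y to its left, z up, the work surface at z = 0. Lengths are in m, angles in rad, forces in N, time in s.
With the tool pointing down it reaches from about 0.425 to 0.95 m from the base axis. Payload 3.5 kg.
Tool frame: the origin (TCP) lies on the centre line of the jaws, within the pads' length; the fingertips stand 25 mm ahead of it and the grasp point (between the pads) lies 6 mm ahead of it; z points along the fingers, y is the line along which they close (so a half turn about z gives the same grasp; the last joint's range is limited). The gripper opens to 85 mm and grips with 20 to 120 N. Pads are 22 mm wide; open, the fingers measure 114 mm over their backs; the gripper's body (76 mm by 85 mm) begins 54 mm behind the grasp point. The pads swing forward as they close: fully open they stand 13 mm farther back than shut.
Start: joints at [1.057, 0.286, 1.577, -0, 1.279, -0.15], TCP at [0.24, 0.631, 0.256] pointing down, gripper open.
Joint ranges: [-2.77, 2.77], [-0.9, 2.22], [0.21, 2.48], [-1.53, 4.67], [0.24, 2.81], [-2.84, 2.84]. Speed limits (rad/s): [2.79, 2.79, 3.14, 3.14, 3.14, 3.14].

## Interface

Orientations are given as a rotation vector (axis times angle).
In Python, from workcell import status, optics, manip gives the robot as it stands.
- The arm moves only by the shell command python3 -m handwheel 'ROWS' [FORCE]. ROWS is JSON, a list that holds one entry, the list of rows, each a list of 7 numbers: the shift along the tool's x, y, z in mm, then the turn, a rotation vector about the tool's x, y, z in degrees, then the opening, from -1 (shut) to 1 (fully open), so that 0 is half open. In form: [[[dx, dy, dz, wx, wy, wz, fingers], ...]]. A call has exactly 5 rows; each row shifts and turns the commanded pose from where the row before left it, along the tool's axes as they then stand; what a row does not reach is not made up. A row lasts 1/12 s, in which the tool goes at most 41.7 mm and 7.16 degrees, less where a joint would pass 70% of its speed; a pose out of reach is approached as far as the arm can. A call is refused whole if a number of a shift passes 41.7 or a number of a turn 7.16, either way. A call with a gripper value outside its range is refused whole. The fingers move at their own pace and stop on an object; FORCE is the grip in N (left out, the last holds). Time passes only in rows, so rows that do not move let the fingers close, or fill a call up. It gives the time, the measured TCP pose, the force, the opening and the grip force at its end, in the units of the state.
- status.observe(): the state, without advancing time (a new reading comes with each control period).
- optics.get_image(name): name is "scene" or "side" or "wrist"; returns (picture, depth): 400x640x3 uint8, red, green, blue; 400x640 float32, m along the optical axis (not along the pixel's ray), 0 where there is no reading.
- optics.calibration(name): a dict with "mtx" (3x3 intrinsics, pixels), "origin" and "orientation" of the camera in the world. Camera axes: x right, y down, z forward; pixel columns grow to the right and rows downward; lengths in m; the calibration is good to about 2 mm. A picture is of the moment at which its call begins: read the wrist's pose just before it. calibration takes no time and is no camera call; for the wrist camera it gives the pose at the moment of the call.
- manip.finish_job(): hands the job in; it is judged then, once.
The state is a dict: "time_s": time; "joint_pos": joint angles; "qvel": joint speeds; "joint_torque": joint torques, N m; "tcp_pos": TCP position; "orientation": TCP orientation; "force": force on the tool from outside, world axes, zero at the start; "ft_torque": the same for the moment, N m; "gripper_width": finger opening in m; "finger_force": force on a finger pad.
Only numpy, scipy, OpenCV 4.12 (cv2) and the standard library are available. Lean on these libraries where they do the work, as an engineer would, in place of code of your own. Each camera call takes 0.05 s, during which the arm holds its last target. There are 200 camera calls.

## Task

Swap the two lids of the dry-storage canister: the red dust cap that covers its mouth goes into the black parking dish, and the blue bayonet lid from the dish goes onto the canister, with its lugs down through the two slots until the flange lies flat on the rim. Then turn the lid clockwise to the green mark, halfway to the lock, without ever letting it reach the lock, and finish while still gripping it there against the return spring. Leave the mouse, the jar and the pen pot where they are.

Things in the scene. Friction and masses are not known exactly. Their poses are not given: they have to be found in the camera images.
- canister: aluminium canister with a blue band, fixed upright: 100 mm across (foot 120 mm across, 8 mm thick), 100 mm high. Origin: centre of its underside; z up. Its two lid slots lie along its +x and -x, shown by black marks on the rim (0 deg). Seen from above, green marks stand 40 deg and red marks (the lock) 80 deg clockwise from the slots, each on two opposite sides.
- mouth (a point): centre of the canister's mouth at rim level, 100 mm above the bench; axes as the canister's. A 6 mm thick lip flush with the rim leaves a round opening 65 mm across, plus two slots along +x and -x, each 17 mm wide and reaching to radius 40 mm. Under the lip a free channel of radius 40 mm lets the lid's lugs turn
- half_mark: the pair of green marks on the rim, fixed to the canister. Origin: centre of the mouth at rim level; its x axis runs through both green marks, which is where the lid's x axis (the long way of its grip bar) must finish, either way round
- return_ring (a joint): sprung ring inside the canister, pushed round by the lid's lugs; rad, 0 at rest, grows clockwise seen from above. The lid turns about 5 deg before the lugs meet it, so the lid's angle is about 0.09 more: green mark = 0.61. End stop 1.31 is the lock; above 1.05 counts as locked. Spring: 0.06 N m at rest, 0.13 N m at the green mark; it turns a released lid back towards the slots.
- dish: round black parking dish fixed to the bench, 112 mm across, 12 mm high, inside 104 mm across with a flat floor 4 mm above the bench. Origin: centre of its underside
- lid: blue bayonet lid, 140 g (varies by a quarter). Origin: centre of the flange's underside; z up. Flange 84 mm across, 8 mm thick; under it a plug 60 mm across, 15 mm deep, with two lugs along +x and -x: 12 mm wide, 74 mm over both tips, 8.5 to 15 mm below the flange. Half a turn gives the same lid. Starts in the dish on its plug, origin 19 mm above the bench; seated, its origin is at the mouth.
- lid_grip (a point): middle of the lid's white grip bar, 32 mm above the lid's origin: grip here across the 14 mm thickness. The bar runs along the lid's x, 56 mm long, 14 mm thick along y, from 8 to 42 mm above the origin
- dust_cap: red dust cap, 90 g. Origin: centre of the flange's underside; z up. Flange 84 mm across, 6 mm thick; below it a plug 58 mm across and 6 mm deep; on top a round knob 28 mm across, from 6 to 40 mm above the origin. Starts lying loose on the canister's mouth, origin at rim level. Set down in the dish its origin is 10 mm above the bench, on the bench itself 6 mm.
- cap_grip (a point): point on the axis of the dust cap's knob, 30 mm above the cap's origin: grip here across 28 mm
- mouse: white computer mouse, 105 x 60 x 30 mm, loose, leave it alone. Origin: centre of its underside
- jar: amber glass jar with a black cap, 52 mm across, 65 mm high, loose, leave it alone. Origin: centre of its underside
- pen_pot: steel pot of pens, 68 mm across, 75 mm high (pens to 130 mm), loose, leave it alone. Origin: centre of its underside

How it is judged:
By the outcome, as a careful person would: the job done as asked, in the order asked, and still so for the second after the job is handed in, while the arm keeps its last pose, push and grip.
It also fails if it takes over 72 s, if anything falls off the work surface, if the arm or the gripper's body presses on something with over 40 N, if the wrist force passes 120 N, or if a joint passes its speed limit or range.

## Working session

There is one attempt and no reset: what is moved stays moved. The work goes in short steps, Python scripts to look and compute and a shell command to move; the robot and the scene stay as the last step left them, time stands still between calls to the robot, and variables do not carry over. Pictures are saved under pics/ and viewed, at most 10 in all, crops included, and the job is handed in when it is done.

```bash
ls; mkdir -p pics; cat > h.py <<'E'
import numpy as np,cv2
from workcell import status,optics,manip
from scipy.spatial.transform import Rotation as R
def cal(n):
    c=optics.calibration(n); o=np.array(c["orientation"],float)
    Rm=R.from_rotvec(o).as_matrix() if o.size==3 else o.reshape(3,3)
    return np.array(c["mtx"],float).reshape(3,3),np.array(c["origin"],float),Rm
def ray(c,uv,z):
    K,o,Rm=c; uv=np.atleast_2d(np.asarray(uv,float))
    d=(Rm@np.linalg.inv(K)@np.c_[uv,np.ones(len(uv))].T).T
    return o+d*((z-o[2])/d[:,2])[:,None]
def cloud(c,dep):
    K,o,Rm=c; v,u=np.mgrid[:dep.shape[0],:dep.shape[1]]
    p=np.stack([(u-K[0,2])/K[0,0]*dep,(v-K[1,2])/K[1,1]*dep,dep],-1)
    return p@Rm.T+o
def snap(n,f=None):
    c=cal(n); im,d=optics.get_image(n)
    if f: cv2.imwrite("pics/"+f,cv2.cvtColor(im,cv2.COLOR_RGB2BGR))
    return c,im,d
E
python3 - <<'E'
from h import *
s=status.observe(); print({k:np.round(v,3) for k,v in s.items()})
for n in("scene","side","wrist"):
    c,im,d=snap(n,n+"0.png"); print(n,c[1].round(3),c[2].round(2).tolist(),c[0][0,0]); np.savez("/tmp/"+n,im=im,d=d)
a=[cv2.imread(f"pics/{n}0.png") for n in("scene","side")]
cv2.imwrite("pics/both0.png",cv2.resize(np.vstack(a),(480,600)))
E
```

```text
pics
{'time_s': np.float64(0.0), 'joint_pos': array([ 1.057,  0.287,  1.578, -0.   ,  1.279, -0.15 ]), 'qvel': array([ 0.002, -0.001, -0.001, -0.001, -0.001, -0.001]), 'joint_torque': array([-2.0000e-03, -4.0600e+01, -2.9262e+01, -0.0000e+00,  6.0000e-03,
        0.0000e+00]), 'tcp_pos': array([0.24 , 0.63 , 0.255]), 'orientation': array([-5.680e-01, -3.089e+00,  3.000e-03]), 'force': array([-0.317,  0.451,  0.311]), 'ft_torque': array([-0.05 ,  0.022, -0.004]), 'finger_force': np.float64(0.0), 'gripper_width': np.float64(0.085)}
scene [ 1.343 -0.165  0.886] [[0.21, 0.72, -0.67], [0.98, -0.14, 0.15], [0.01, -0.68, -0.73]] 506.9353360063378
side [0.123 0.485 0.924] [[-0.72, -0.53, 0.45], [-0.69, 0.56, -0.46], [-0.01, -0.64, -0.77]] 433.7955671874565
wrist [0.17  0.657 0.372] [[0.35, 0.89, 0.28], [0.94, -0.34, -0.11], [-0.0, 0.3, -0.95]] 348.4703609736005
```

View pics/scene0.png

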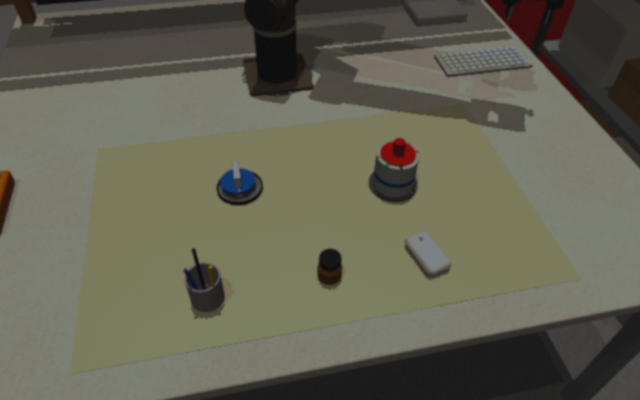

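View pics/side0.png

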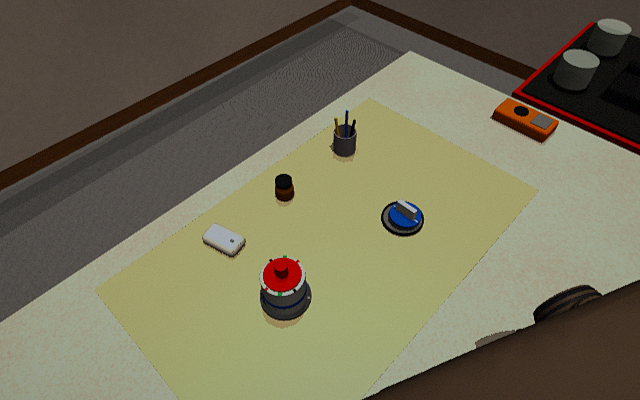

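The scene view shows the capped canister at about (397,165), the dish with the lid at (239,183), the mouse at (428,253), the jar at (330,266) and the pen pot at (206,287). In the side view the canister is at (285,275) and the lid at (403,213). Next I'll measure positions.

```bash
python3 - <<'E'
from h import *
for n in("scene","side","wrist"):
    c=cal(n); z=np.load(f"/tmp/{n}.npz"); im=z["im"].astype(int); P=cloud(c,z["d"])
    hsv=cv2.cvtColor(z["im"],cv2.COLOR_RGB2HSV); H,S,V=[hsv[...,i].astype(int) for i in range(3)]
    ok=(z["d"]>0)&(P[...,0]>.15)&(P[...,0]<1)&(abs(P[...,1])<.7)
    for nm,m,h in(("red",((H<6)|(H>174))&(S>180)&(V>80),(.1,.11)),("redknob",((H<6)|(H>174))&(S>180)&(V>80),(.13,.15)),("blue",(abs(H-110)<14)&(S>150)&(V>60),(.02,.035)),("bar",(S<70)&(V>90),(.045,.07))):
        m=m&ok&(P[...,2]>h[0]-.004)&(P[...,2]<h[1]+.004)
        cc,lab,st,_=cv2.connectedComponentsWithStats(m.astype(np.uint8))
        for k in np.argsort(-st[1:,4])[:2]+1:
            if st[k,4]<15: continue
            q=P[lab==k]; mid=(np.percentile(q,2,axis=0)+np.percentile(q,98,axis=0))/2
            u=np.argwhere(lab==k)[:,::-1]; (ex,(a,b),an)=cv2.fitEllipse(u.astype(np.float32))if len(u)>5 else (0,0,0),
            e=np.linalg.eigh(np.cov((q-q.mean(0))[:,:2].T))
            print(n,nm,st[k].tolist(),"mid",mid.round(4),"z",np.median(q[:,2]).round(4),"ext",np.ptp(q,axis=0).round(3),"dir",np.degrees(np.arctan2(*e[1][::-1,1])).round(1)) if 0 else print(n,nm,st[k].tolist(),"mid",mid.round(4),"z",np.median(q[:,2]).round(4),"ext",np.ptp(q,axis=0).round(3),"dir",np.degrees(np.arctan2(e[1][1,1],e[1][0,1])).round(1))
E
```

```text
Traceback (most recent call last):
ValueError: not enough values to unpack (expected 3, got 1)
```

View pics/wrist0.png

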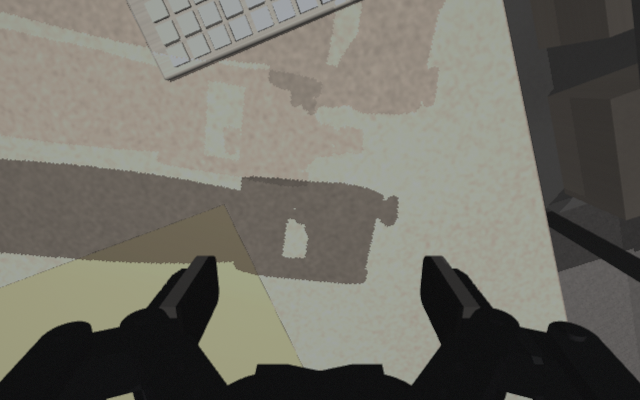

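The wrist view shows only the open fingers, at (200,290) and (440,290), over bare bench, with no task object in sight. I'll fix the measuring script.

```bash
cat >> h.py <<'E'
def find(n,c,im,d):
    P=cloud(c,d); hsv=cv2.cvtColor(im,cv2.COLOR_RGB2HSV); H,S,V=[hsv[...,i].astype(int) for i in range(3)]
    ok=(d>0)&(P[...,0]>.15)&(P[...,0]<1)&(abs(P[...,1])<.7)
    red=((H<6)|(H>174))&(S>180)&(V>60); blue=(abs(H-112)<14)&(S>130)&(V>40)
    for nm,m,h in(("flange",red,(.1,.11)),("knob",red,(.135,.145)),("blue",blue,(.022,.032)),("bar",(S<90)&(V>70),(.045,.07))):
        m=m&ok&(P[...,2]>h[0]-.004)&(P[...,2]<h[1]+.004)
        cc,lab,st,_=cv2.connectedComponentsWithStats(m.astype(np.uint8))
        for k in np.argsort(-st[1:,4])[:2]+1:
            if st[k,4]<15: continue
            q=P[lab==k]; mid=(q.min(0)+q.max(0))/2; w,e=np.linalg.eigh(np.cov(q[:,:2].T))
            print(n,nm,st[k].tolist(),"mid",mid.round(4),"zmed",np.median(q[:,2]).round(4),"ext",np.ptp(q,axis=0).round(3),"dir",np.degrees(np.arctan2(e[1,1],e[0,1])).round(1))
E
python3 - <<'E'
from h import *
for n in("scene","side"):
    z=np.load(f"/tmp/{n}.npz"); find(n,cal(n),z["im"],z["d"])
E
```

```text
scene flange [381, 142, 34, 24, 472] mid [0.528  0.2039 0.1069] zmed 0.1054 ext [0.078 0.079 0.012] dir 68.4
scene knob [394, 139, 12, 8, 73] mid [0.5289 0.2035 0.1381] zmed 0.1394 ext [0.024 0.024 0.009] dir 64.2
scene blue [220, 169, 35, 25, 544] mid [ 0.4647 -0.1669  0.0253] zmed 0.0267 ext [0.08  0.082 0.013] dir 91.4
scene bar [232, 162, 8, 17, 102] mid [ 0.4617 -0.1665  0.0597] zmed 0.0602 ext [0.06  0.014 0.008] dir 179.5
side flange [263, 258, 38, 34, 827] mid [0.525  0.203  0.1047] zmed 0.1043 ext [0.086 0.089 0.013] dir 57.3
side knob [274, 260, 14, 12, 111] mid [0.5234 0.2063 0.1386] zmed 0.138 ext [0.026 0.025 0.007] dir -141.3
side blue [389, 202, 33, 25, 376] mid [ 0.4589 -0.1643  0.0264] zmed 0.0256 ext [0.082 0.083 0.012] dir -136.5
side bar [398, 199, 19, 15, 93] mid [ 0.4579 -0.1657  0.0584] zmed 0.0593 ext [0.055 0.018 0.012] dir 179.7
```

```bash
cat >> h.py <<'E'
def plan(x,y,z,yaw):
    "shift in present tool axes (mm), then turn about tool z (deg) for tool y at azimuth yaw"
    s=status.observe(); T=R.from_rotvec(s["orientation"]).as_matrix()
    d=T.T@(np.array([x,y,z])-s["tcp_pos"])*1e3
    c=np.degrees(np.arctan2(T[1,1],T[0,1])); w=(c-yaw+90)%180-90
    print("tcp",np.round(s["tcp_pos"],4),"yaw",c.round(2),"tilt",np.round(T[2],3),"shift",d.round(1),"turn_z",w.round(1),"F",np.round(s["force"],1),"w",round(float(s["gripper_width"]),4),"t",round(float(s["time_s"]),2))
E
H="python3 -m handwheel"
for i in 1 2 3; do $H '[[[-28,-19.7,0,0,0,0,1],[-28,-19.7,0,0,0,0,1],[-28,-19.7,0,0,0,0,1],[-28,-19.7,0,0,0,0,1],[-28,-19.7,0,0,0,0,1]]]'; done
python3 - <<'E'
from h import *
plan(.5,.204,.256,90)
c,im,d=snap("wrist","w1.png"); np.savez("/tmp/w1",im=im,d=d); find("wrist",c,im,d)
E
```

```text
time_s: 0.57
tcp_pos: [0.3363, 0.4875, 0.2559]
orientation: [-0.567, -3.09, 0.001]
force: [1.0, 0.3, 0.0]
gripper_width: 0.0852
finger_force: 0.0
time_s: 0.98
tcp_pos: [0.4322, 0.3455, 0.2561]
orientation: [-0.568, -3.09, 0.0]
force: [0.8, 0.2, -0.8]
gripper_width: 0.0855
finger_force: 0.0
time_s: 1.4
tcp_pos: [0.528, 0.2037, 0.2561]
orientation: [-0.568, -3.089, 0.0]
force: [-1.1, 0.2, 0.1]
gripper_width: 0.0855
finger_force: 0.0
tcp [0.528  0.2037 0.2561] yaw 69.15 tilt [ 0. -0. -1.] shift [26.3 -9.6  0.1] turn_z -20.8 F [-1.1  0.2  0.1] w 0.0855 t 1.4
wrist flange [299, 130, 74, 98, 2302] mid [0.5293 0.2124 0.1059] zmed 0.1058 ext [0.074 0.07  0.005] dir 145.6
wrist flange [280, 128, 45, 31, 225] mid [0.4921 0.2038 0.1055] zmed 0.1057 ext [0.015 0.038 0.004] dir 101.7
wrist knob [302, 174, 39, 37, 608] mid [0.5258 0.2069 0.1368] zmed 0.1397 ext [0.027 0.027 0.01 ] dir 154.8
wrist knob [308, 194, 6, 9, 15] mid [0.5268 0.1985 0.14  ] zmed 0.1398 ext [0.006 0.003 0.002] dir 178.2
wrist blue [0, 199, 21, 61, 892] mid [ 0.475  -0.1425  0.0238] zmed 0.0259 ext [0.059 0.043 0.01 ] dir 146.0
wrist bar [308, 111, 38, 7, 47] mid [0.4836 0.2281 0.0634] zmed 0.0636 ext [0.015 0.029 0.021] dir 63.8
```

View pics/w1.png

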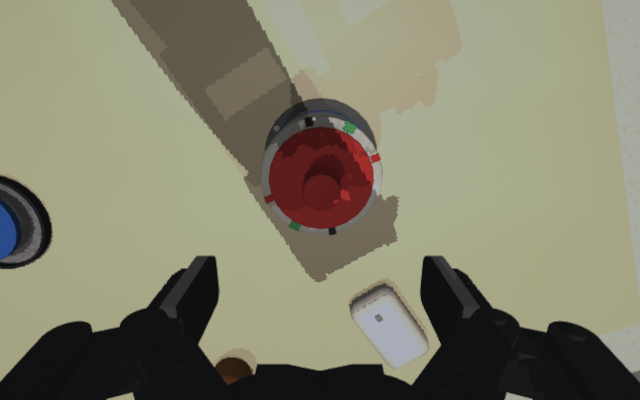

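The wrist view shows the capped canister at (322,178), with black marks at (309,121) and (333,231), green at (349,128) and (294,226), and red at (375,158) and (268,199). The mouse is at (388,325) and the dish is at the left edge.

```bash
python3 - <<'E'
from h import *
z=np.load("/tmp/w1.npz"); im=z["im"]; c=cal("wrist"); hsv=cv2.cvtColor(im,cv2.COLOR_RGB2HSV).astype(int); H,S,V=np.moveaxis(hsv,2,0)
P=ray(c,np.stack(np.mgrid[:640,:400],-1).transpose(1,0,2).reshape(-1,2),.1).reshape(400,640,3)
r=np.hypot(P[...,0]-.5265,P[...,1]-.2055)
ring=(r<.056)&(r>.036)
for nm,m in(("green",(abs(H-65)<20)&(S>90)),("red",((H<6)|(H>174))&(S>150)&(r>.0445)),("black",(V<45))):
    n,l,st,ce=cv2.connectedComponentsWithStats((m&ring).astype(np.uint8))
    g=[ce[k] for k in np.argsort(-st[1:,4])[:4]+1]; 
    for k in np.argsort(-st[1:,4])[:4]+1: 
        p=ray(c,ce[k],.1)[0]; print(nm,st[k,4],ce[k].round(1),p.round(4))
a=np.array([[309,121],[333,231],[349,128],[294,226]]);p=ray(c,a,.1)[:,:2]
for i in(0,2): d=p[i]-p[i+1]; print((p[i]+p[i+1])/2,np.linalg.norm(d),np.degrees(np.arctan2(d[1],d[0])))
red=((H<8)|(H>172))&(S>130); 
n,l,st,ce=cv2.connectedComponentsWithStats((red&(r<.06)).astype(np.uint8)); k=np.argmax(st[1:,4])+1
cn=max(cv2.findContours((l==k).astype(np.uint8),0,1)[0],key=cv2.contourArea); hull=cv2.convexHull(cn)[:,0]
q=ray(c,hull,.106)[:,:2].astype(np.float32); print("cap circle",cv2.minEnclosingCircle(q))
E
```

```text
green 97 [349.4 127.1] [0.499  0.2368 0.1   ]
green 61 [294.4 225.5] [0.56   0.1659 0.1   ]
red 364 [297.5 213.3] [0.5508 0.1724 0.1   ]
red 8 [378.2 156.8] [0.5292 0.2504 0.1   ]
red 2 [351.5 217.5] [0.5705 0.2134 0.1   ]
red 1 [354. 216.] [0.5699 0.2158 0.1   ]
black 250 [290.  115.6] [0.4744 0.1971 0.1   ]
black 71 [270.5 136.1] [0.4835 0.1769 0.1   ]
black 67 [308.4 121.2] [0.4835 0.2088 0.1   ]
black 38 [331.9 230.7] [0.5759 0.1938 0.1   ]
[0.52995498 0.20192019] 0.09415814812179384 171.0512292067623
[0.52993392 0.20080562] 0.09343262907738331 130.6016607867846
cap circle ((0.5289884209632874, 0.19792169332504272), 0.04477899894118309)
```

```bash
H="python3 -m handwheel"
for i in 1 2; do $H '[[[-7,-36.9,6,0,0,0,1],[-7,-36.9,6,0,0,0,1],[-7,-36.9,6,0,0,0,1],[-7,-36.9,6,0,0,0,1],[-7,-36.9,6,0,0,0,1]]]'>/dev/null; done
$H '[[[0,0,0,0,0,-4.2,1],[0,0,0,0,0,-4.2,1],[0,0,0,0,0,-4.2,1],[0,0,0,0,0,-4.2,1],[0,0,0,0,0,-4,1]]]'
python3 - <<'E'
from h import *
plan(.462,-.166,.057,90)
c,im,d=snap("wrist","w2.png"); np.savez("/tmp/w2",im=im,d=d); find("wrist",c,im,d)
E
```

```text
time_s: 2.7
tcp_pos: [0.4613, -0.1645, 0.196]
orientation: [0.004, -3.141, -0.001]
force: [0.1, -0.6, -0.3]
gripper_width: 0.0854
finger_force: 0.0
tcp [ 0.4613 -0.1645  0.196 ] yaw 90.13 tilt [ 0.001  0.    -1.   ] shift [ -0.7  -1.6 139. ] turn_z 0.1 F [ 0.1 -0.6 -0.3] w 0.0854 t 2.7
wrist blue [269, 130, 98, 94, 5611] mid [ 0.4619 -0.1655  0.0269] zmed 0.0268 ext [0.082 0.083 0.005] dir 88.9
wrist bar [309, 149, 18, 75, 1292] mid [ 0.4618 -0.1654  0.0522] zmed 0.0607 ext [0.056 0.013 0.021] dir 179.8
```

View pics/w2.png

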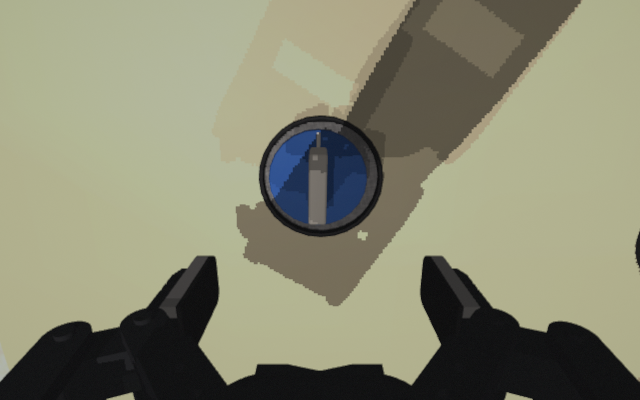

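The lid sits centred in the dish at (320,177), with its bar running upright in the picture from (318,150) to (318,223). That puts it at (0.462, -0.1655) with the bar along world x. I'll grip it.

```bash
H="python3 -m handwheel"
$H '[[[0,-0.2,20,0,0,0,1],[0,-0.2,24,0,0,0,1],[0,-0.2,24,0,0,0,1],[0,-0.2,20,0,0,0,1],[0,-0.2,14,0,0,0,1]]]'
$H '[[[0,0,12,0,0,0,1],[0,0,12,0,0,0,1],[0,0,12,0,0,0,1],[0,0,0,0,0,0,1],[0,0,0,0,0,0,1]]]'
for i in 1 2 3; do $H '[[[0,0,0,0,0,0,-1],[0,0,0,0,0,0,-1],[0,0,0,0,0,0,-1],[0,0,0,0,0,0,-1],[0,0,0,0,0,0,-1]]]' 60;done
```

```text
time_s: 3.17
tcp_pos: [0.4605, -0.1646, 0.092]
orientation: [-0.004, -3.139, -0.003]
force: [0.3, 0.8, 0.8]
gripper_width: 0.0857
finger_force: 0.0
time_s: 3.58
tcp_pos: [0.4611, -0.1651, 0.0577]
orientation: [-0.002, -3.14, -0.002]
force: [-0.8, -0.8, -0.2]
gripper_width: 0.0854
finger_force: 0.0
time_s: 4.0
tcp_pos: [0.4619, -0.1657, 0.0588]
orientation: [0.001, 3.141, -0.001]
force: [-1.0, -0.4, -0.3]
gripper_width: 0.0257
finger_force: 0.0
time_s: 4.42
tcp_pos: [0.462, -0.1658, 0.0588]
orientation: [0.001, 3.141, -0.001]
force: [0.0, -0.1, 2.8]
gripper_width: 0.0131
finger_force: 59.0
time_s: 4.83
tcp_pos: [0.462, -0.1658, 0.0588]
orientation: [0.001, 3.141, -0.001]
force: [-0.2, 0.9, 5.3]
gripper_width: 0.0128
finger_force: 59.3
```

```bash
H="python3 -m handwheel"
$H '[[[0,0,-6,0,0,0,-1],[0,0,-12,0,0,0,-1],[0,0,-14,0,0,0,-1],[0,0,-14,0,0,0,-1],[0,0,-14,0,0,0,-1]]]'
$H '[[[-3,18,0,0,0,0,-1],[-3,18,0,0,0,0,-1],[-3,18,0,0,0,0,-1],[-3,18,0,0,0,0,-1],[-3,18,0,0,0,0,-1]]]'
$H '[[[-3,24,0,0,0,0,-1],[-3,24,0,0,0,0,-1],[-3,20,0,0,0,0,-1],[-3,18,0,0,0,0,-1],[-2,10,0,0,0,0,-1]]]'
$H '[[[0,0,15,0,0,0,-1],[0,0,15,0,0,0,-1],[0,0,13,0,0,0,-1],[0,0,10,0,0,0,-1],[0,0,5,0,0,0,-1]]]'
$H '[[[0,0,2,0,0,0,-1],[0,0,2,0,0,0,-1],[0,0,1.5,0,0,0,-1],[0,0,0,0,0,0,-1],[0,0,0,0,0,0,-1]]]'
```

```text
time_s: 5.25
tcp_pos: [0.4603, -0.1647, 0.1176]
orientation: [-0.001, -3.138, -0.003]
force: [-0.2, -0.8, -1.1]
gripper_width: 0.013
finger_force: 58.5
time_s: 5.67
tcp_pos: [0.4754, -0.0742, 0.1172]
orientation: [-0.001, -3.139, -0.002]
force: [0.7, 0.2, -0.9]
gripper_width: 0.013
finger_force: 58.6
time_s: 6.08
tcp_pos: [0.4895, 0.0223, 0.1172]
orientation: [0.001, -3.139, -0.001]
force: [0.3, -0.2, -1.4]
gripper_width: 0.0128
finger_force: 58.6
time_s: 6.5
tcp_pos: [0.4892, 0.0205, 0.0583]
orientation: [-0.001, -3.138, -0.001]
force: [-0.4, -0.0, -1.6]
gripper_width: 0.0129
finger_force: 58.7
time_s: 6.92
tcp_pos: [0.4912, 0.0203, 0.0554]
orientation: [0.001, 3.141, -0.0]
force: [-0.5, -0.6, -0.9]
gripper_width: 0.0129
finger_force: 58.7
```

```bash
H="python3 -m handwheel"
$H '[[[0,0,0.8,0,0,0,-1],[0,0,0,0,0,0,-1],[0,0,0,0,0,0,-0.4],[0,0,0,0,0,0,-0.4],[0,0,0,0,0,0,0.2]]]'
$H '[[[0,0,0,0,0,0,1],[0,0,0,0,0,0,1],[0,0,0,0,0,0,1],[0,0,0,0,0,0,1],[0,0,0,0,0,0,1]]]'
$H '[[[0,0,-20,0,0,0,1],[0,0,-35,0,0,0,1],[0,0,-35,0,0,0,1],[0,0,-30,0,0,0,1],[0,0,-20,0,0,0,1]]]'
python3 - <<'E'
from h import *
c,im,d=snap("wrist"); find("lid",c,im,d)
plan(.5285,.2022,.215,81)
E
```

```text
time_s: 7.33
tcp_pos: [0.4909, 0.0204, 0.0542]
orientation: [0.001, 3.141, -0.0]
force: [0.4, 0.5, 0.8]
gripper_width: 0.0361
finger_force: 0.0
time_s: 7.75
tcp_pos: [0.4908, 0.0204, 0.054]
orientation: [-0.001, -3.142, -0.0]
force: [0.3, 0.1, 0.2]
gripper_width: 0.0851
finger_force: 0.0
time_s: 8.17
tcp_pos: [0.492, 0.0203, 0.1977]
orientation: [0.001, 3.137, -0.001]
force: [0.8, 0.0, 1.3]
gripper_width: 0.0859
finger_force: 0.0
lid flange [532, 195, 108, 113, 7485] mid [0.5247 0.1985 0.1072] zmed 0.1061 ext [0.083 0.069 0.014] dir 171.1
lid flange [519, 249, 10, 7, 59] mid [0.5258 0.1602 0.1005] zmed 0.1007 ext [0.005 0.007 0.004] dir 81.8
lid knob [610, 254, 30, 49, 894] mid [0.5246 0.2003 0.1364] zmed 0.1397 ext [0.028 0.016 0.011] dir -174.7
lid blue [272, 127, 95, 92, 5353] mid [0.4914 0.0203 0.0228] zmed 0.0228 ext [0.081 0.082 0.005] dir 90.7
lid bar [311, 147, 18, 73, 1284] mid [0.4919 0.0207 0.0501] zmed 0.0566 ext [0.056 0.014 0.017] dir -179.9
lid bar [498, 164, 95, 44, 1128] mid [0.4892 0.1936 0.0587] zmed 0.0636 ext [0.028 0.064 0.031] dir 118.1
tcp [0.494  0.02   0.2013] yaw 89.97 tilt [-0.011 -0.002 -1.   ] shift [-34.6 182.2 -13.6] turn_z 9.0 F [1.  1.  1.8] w 0.0852 t 8.22
```

```bash
H="python3 -m handwheel"
$H '[[[-3.4,18,-8,0,0,0,1],[-3.4,18,-7,0,0,0,1],[-3.4,18,0,0,0,0,1],[-3.4,18,0,0,0,0,1],[-3.4,18,0,0,0,0,1]]]'>/dev/null
$H '[[[-3.4,20,0,0,0,0,1],[-3.4,20,0,0,0,0,1],[-3.4,20,0,0,0,0,1],[-3.4,18,0,0,0,0,1],[-3.4,14,0,0,0,0,1]]]'
$H '[[[0,0,0,0,0,3,1],[0,0,0,0,0,3,1],[0,0,0,0,0,3,1],[0,0,0,0,0,0,1],[0,0,0,0,0,0,1]]]'
python3 - <<'E'
from h import *
c,im,d=snap("wrist","w3.png"); np.savez("/tmp/w3",im=im,d=d); find("cap",c,im,d)
plan(.5285,.2022,.124,81)
E
```

```text
time_s: 9.05
tcp_pos: [0.5248, 0.2037, 0.2086]
orientation: [-0.0, -3.141, -0.0]
force: [-0.7, -1.1, -0.8]
gripper_width: 0.0852
finger_force: 0.0
time_s: 9.47
tcp_pos: [0.5249, 0.2024, 0.2087]
orientation: [-0.246, -3.132, 0.0]
force: [0.3, 0.2, -0.1]
gripper_width: 0.0854
finger_force: 0.0
cap flange [267, 142, 120, 117, 5477] mid [0.5256 0.2069 0.1076] zmed 0.1058 ext [0.082 0.081 0.008] dir 171.6
cap flange [271, 199, 18, 15, 71] mid [0.5232 0.1767 0.1056] zmed 0.1058 ext [0.009 0.012 0.003] dir 111.7
cap knob [303, 200, 48, 44, 1094] mid [0.5257 0.2067 0.1383] zmed 0.1398 ext [0.026 0.027 0.007] dir 116.9
cap knob [312, 210, 8, 8, 17] mid [0.5193 0.2015 0.1398] zmed 0.1399 ext [0.005 0.004 0.002] dir 45.8
cap blue [68, 122, 94, 90, 3420] mid [0.4925 0.0263 0.0216] zmed 0.0225 ext [0.082 0.074 0.007] dir -161.7
cap blue [65, 148, 22, 52, 352] mid [ 0.4924 -0.0154  0.0226] zmed 0.0225 ext [0.048 0.01  0.004] dir 179.7
cap bar [69, 140, 49, 71, 1891] mid [0.4923 0.0214 0.0499] zmed 0.0557 ext [0.056 0.015 0.018] dir -179.7
cap bar [337, 122, 30, 15, 47] mid [0.4854 0.2338 0.0586] zmed 0.0635 ext [0.013 0.021 0.03 ] dir 56.2
tcp [0.5249 0.2023 0.2088] yaw 81.02 tilt [ 0. -0. -1.] shift [-3.6  0.5 84.8] turn_z 0.0 F [-0.7 -1.2  0.3] w 0.0855 t 9.52
```

View pics/w3.png

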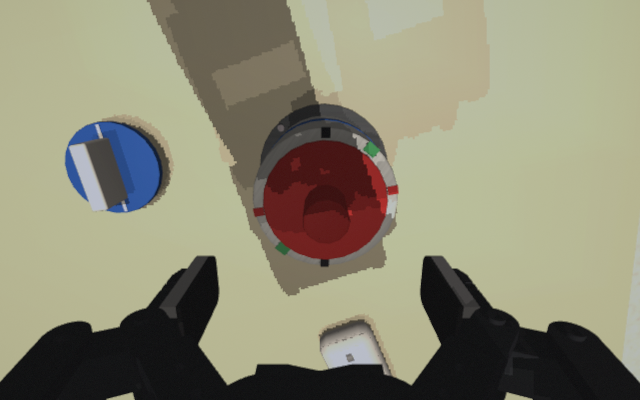

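The wrist view shows the cap centred at (326,200) and its knob at (326,213). The black marks at (325,132) and (324,263) stand upright in the picture, so a tool yaw of 81° matches the slots. The lid stands free at (112,167). I'll measure the canister centre from the marks.

```bash
cat > m.py <<'E'
from h import *
def marks(f,guess=(.527,.204),bk=60):
    z=np.load(f); im=z["im"]; c=(z["K"],z["o"],z["R"]); hsv=cv2.cvtColor(im,cv2.COLOR_RGB2HSV).astype(int); H,S,V=np.moveaxis(hsv,2,0)
    P=ray(c,np.stack(np.meshgrid(range(640),range(400)),-1).reshape(-1,2),.1).reshape(400,640,3)
    r=np.hypot(P[...,0]-guess[0],P[...,1]-guess[1]); ring=(r<.054)&(r>.042)
    for nm,m in(("green",(abs(H-65)<20)&(S>90)),("red",((H<6)|(H>174))&(S>150)),("black",V<bk)):
        n,l,st,ce=cv2.connectedComponentsWithStats((m&ring).astype(np.uint8))
        for k in np.argsort(-st[1:,4])[:4]+1:
            if st[k,4]>15: print(nm,st[k,4],ce[k].round(1),ray(c,ce[k],.1)[0].round(4))
def pair(f,a):
    z=np.load(f); c=(z["K"],z["o"],z["R"]); p=ray(c,a,.1)[:,:2]
    for i in range(0,len(a),2): d=p[i]-p[i+1]; print("mid",((p[i]+p[i+1])/2).round(4),"dia",np.linalg.norm(d).round(4),"ang",np.degrees(np.arctan2(d[1],d[0])).round(1))
E
python3 - <<'E'
from m import *
z=np.load("/tmp/w3.npz"); c=cal("wrist"); np.savez("/tmp/w3",im=z["im"],d=z["d"],K=c[0],o=c[1],R=c[2])
marks("/tmp/w3.npz"); pair("/tmp/w3.npz",np.array([[325,132],[324,263],[372,149],[282,248],[392,189],[259,211]]))
P=cloud(c,z["d"]); hsv=cv2.cvtColor(z["im"],cv2.COLOR_RGB2HSV).astype(int); H,S,V=np.moveaxis(hsv,2,0)
m=((H<8)|(H>172))&(S>130)
for lo,hi in((.102,.11),(.137,.144)):
    k=m&(P[...,2]>lo)&(P[...,2]<hi)&(abs(P[...,0]-.527)<.05)&(abs(P[...,1]-.204)<.05); q=P[k][:,:2].astype(np.float32)
    print(cv2.minEnclosingCircle(cv2.convexHull(q)))
E
```

```text
green 136 [371.2 148.8] [0.4952 0.2417 0.1   ]
green 79 [282.  248.4] [0.5567 0.1708 0.1   ]
red 470 [368.8 195.3] [0.5267 0.2366 0.1   ]
red 69 [392.4 189.8] [0.5253 0.2529 0.1   ]
red 53 [257.7 211.7] [0.5266 0.1594 0.1   ]
red 18 [324.5 258.3] [0.5692 0.1997 0.1   ]
black 218 [272.3 144.5] [0.4824 0.1785 0.1   ]
black 120 [325.5 131.5] [0.4795 0.2139 0.1   ]
black 48 [324.4 262.4] [0.5724 0.1991 0.1   ]
mid [0.5263 0.2061] dia 0.0943 ang 171.0
mid [0.5259 0.2066] dia 0.0938 ang 130.5
mid [0.5255 0.2065] dia 0.0922 ang 91.0
((0.5254794955253601, 0.20651085674762726), 0.041766658425331116)
((0.5252689123153687, 0.20669852197170258), 0.013918033801019192)
```

```bash
H="python3 -m handwheel"
$H '[[[0,2.2,14,0,0,0,1],[0,2.1,18,0,0,0,1],[0,0,16,0,0,0,1],[0,0,14,0,0,0,1],[0,0,10,0,0,0,1]]]'
$H '[[[0,0,0,0,0,0,1],[0,0,0,0,0,0,-1],[0,0,0,0,0,0,-1],[0,0,0,0,0,0,-1],[0,0,0,0,0,0,-1]]]' 40
$H '[[[0,0,0,0,0,0,-1],[0,0,0,0,0,0,-1],[0,0,0,0,0,0,-1],[0,0,0,0,0,0,-1],[0,0,0,0,0,0,-1]]]' 40
```

```text
time_s: 9.93
tcp_pos: [0.5249, 0.2064, 0.1354]
orientation: [-0.247, -3.13, 0.001]
force: [-0.1, 0.8, -0.2]
gripper_width: 0.0855
finger_force: 0.0
time_s: 10.35
tcp_pos: [0.5263, 0.2068, 0.1382]
orientation: [0.247, 3.13, 0.001]
force: [-0.5, 0.4, -0.2]
gripper_width: 0.0383
finger_force: 0.0
time_s: 10.77
tcp_pos: [0.5263, 0.2068, 0.1382]
orientation: [0.248, 3.13, 0.001]
force: [-1.7, 0.4, 5.2]
gripper_width: 0.027
finger_force: 39.6
```

```bash
H="python3 -m handwheel"
$H '[[[0,0,-4,0,0,0,-1],[0,0,-10,0,0,0,-1],[0,0,-12,0,0,0,-1],[0,0,-14,0,0,0,-1],[0,0,-12,0,0,0,-1]]]'
$H '[[[0.3,-14,0,0,0,0,-1],[0.3,-22,0,0,0,0,-1],[0.3,-28,0,0,0,0,-1],[0.3,-30,0,0,0,0,-1],[0.3,-30,0,0,0,0,-1]]]'
$H '[[[0.3,-30,0,0,0,0,-1],[0.3,-30,0,0,0,0,-1],[0.3,-30,0,0,0,0,-1],[0.3,-30,0,0,0,0,-1],[0.3,-30,0,0,0,0,-1]]]'
$H '[[[0.3,-30,0,0,0,0,-1],[0.3,-28,0,0,0,0,-1],[0.3,-20,0,0,0,0,-1],[0.3,-16,0,0,0,0,-1],[0.3,-10,0,0,0,0,-1]]]'
$H '[[[0,0,16,0,0,0,-1],[0,0,22,0,0,0,-1],[0,0,22,0,0,0,-1],[0,0,20,0,0,0,-1],[0,0,16,0,0,0,-1]]]'
python3 -c "
from h import *
plan(.462,-.165,.048,81)"
```

```text
time_s: 11.18
tcp_pos: [0.5256, 0.2067, 0.1904]
orientation: [0.248, 3.131, 0.0]
force: [0.3, 0.6, -0.9]
gripper_width: 0.0271
finger_force: 39.4
time_s: 11.6
tcp_pos: [0.5036, 0.0828, 0.1887]
orientation: [-0.246, -3.131, 0.001]
force: [-0.3, -0.7, -0.0]
gripper_width: 0.0265
finger_force: 39.5
time_s: 12.02
tcp_pos: [0.4783, -0.0654, 0.1888]
orientation: [-0.248, -3.131, 0.0]
force: [0.7, -0.5, -0.8]
gripper_width: 0.0269
finger_force: 39.5
time_s: 12.43
tcp_pos: [0.4605, -0.168, 0.1888]
orientation: [-0.251, -3.131, 0.001]
force: [0.8, 0.3, -0.9]
gripper_width: 0.0269
finger_force: 39.5
time_s: 12.85
tcp_pos: [0.4605, -0.1655, 0.0912]
orientation: [-0.247, -3.13, -0.002]
force: [-0.4, 0.2, -0.1]
gripper_width: 0.0269
finger_force: 39.5
tcp [ 0.4605 -0.1655  0.0912] yaw 80.96 tilt [ 0.002  0.001 -1.   ] shift [-1.5  0.7 43.2] turn_z -0.0 F [-0.4  0.2 -0.1] w 0.0269 t 12.85
```

```bash
H="python3 -m handwheel"
$H '[[[-1,0.7,14,0,0,0,-1],[0,0,12,0,0,0,-1],[0,0,9,0,0,0,-1],[0,0,5,0,0,0,-1],[0,0,2.5,0,0,0,-1]]]'
$H '[[[0,0,1,0,0,0,-1],[0,0,0,0,0,0,-1],[0,0,0,0,0,0,-0.3],[0,0,0,0,0,0,0],[0,0,0,0,0,0,0.5]]]'
$H '[[[0,0,0,0,0,0,1],[0,0,0,0,0,0,1],[0,0,0,0,0,0,1],[0,0,0,0,0,0,1],[0,0,-10,0,0,0,1]]]'
$H '[[[0,0,-24,0,0,0,1],[0,0,-30,0,0,0,1],[0,0,-34,0,0,0,1],[0,0,-30,0,0,0,1],[0,0,-14,0,0,0,1]]]'
python3 - <<'E'
from h import *
c,im,d=snap("wrist","w4.png"); P=cloud(c,d)
hsv=cv2.cvtColor(im,cv2.COLOR_RGB2HSV).astype(int); H,S,V=np.moveaxis(hsv,2,0); m=((H<8)|(H>172))&(S>130)
for lo,hi in((.011,.021),(.045,.055)):
    q=P[m&(P[...,2]>lo)&(P[...,2]<hi)&(abs(P[...,1]+.165)<.1)]; print(len(q),np.median(q[:,2]),cv2.minEnclosingCircle(cv2.convexHull(q[:,:2].astype(np.float32))))
plan(.4916,.0204,.055,90)
E
```

```text
time_s: 13.27
tcp_pos: [0.4623, -0.1652, 0.0498]
orientation: [-0.248, -3.131, -0.001]
force: [0.0, 0.0, -0.5]
gripper_width: 0.0269
finger_force: 39.5
time_s: 13.68
tcp_pos: [0.4634, -0.1657, 0.0503]
orientation: [0.247, 3.13, -0.001]
force: [-0.2, 0.4, -1.0]
gripper_width: 0.0531
finger_force: 0.0
time_s: 14.1
tcp_pos: [0.4614, -0.1646, 0.0581]
orientation: [-0.248, -3.128, -0.003]
force: [-0.4, -0.0, 1.4]
gripper_width: 0.0854
finger_force: 0.0
time_s: 14.52
tcp_pos: [0.4646, -0.1664, 0.1971]
orientation: [0.247, 3.125, -0.006]
force: [0.1, -0.8, -0.9]
gripper_width: 0.0855
finger_force: 0.0
5648 0.015798873360265503 ((0.46293410658836365, -0.16493234038352966), 0.04190059006214142)
934 0.049674084993605816 ((0.4625515639781952, -0.1648910641670227), 0.013909751549363136)
tcp [ 0.4655 -0.1669  0.1988] yaw 80.97 tilt [-0.01  -0.004 -1.   ] shift [  5.1 189.7 142.9] turn_z -9.0 F [ 1.2 -0.1  1.4] w 0.0853 t 14.57
```

View pics/w4.png

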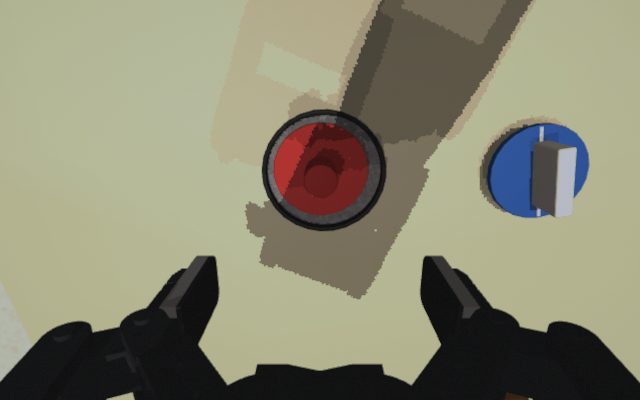

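The cap lies flat in the dish, centred at (324,170) with its flange top at z = 16 mm. The lid is at (540,170). Next I go back to the lid.

```bash
H="python3 -m handwheel"
$H '[[[0,16,0,0,0,0,1],[0,24,0,0,0,0,1],[0,24,0,0,0,0,1],[0,24,0,0,0,0,1],[0,24,0,0,0,0,1]]]'>/dev/null
$H '[[[0,24,0,0,0,0,1],[0,22,0,0,0,0,1],[0,18,0,0,0,0,1],[0,12,0,0,0,0,1],[0,0,0,0,0,-3,1]]]'>/dev/null
$H '[[[0,0,0,0,0,-3,1],[0,0,0,0,0,-3,1],[0,0,0,0,0,0,1],[0,0,0,0,0,0,1],[0,0,0,0,0,0,1]]]'
python3 - <<'E'
from h import *
c,im,d=snap("wrist"); find("lid",c,im,d)
plan(.4916,.0204,.055,90)
E
```

```text
time_s: 15.82
tcp_pos: [0.4922, 0.0201, 0.1913]
orientation: [-0.003, -3.141, 0.0]
force: [-0.1, 0.2, -0.2]
gripper_width: 0.0857
finger_force: 0.0
lid flange [524, 254, 11, 7, 71] mid [0.5261 0.1596 0.1004] zmed 0.1006 ext [0.006 0.007 0.003] dir 86.2
lid blue [271, 128, 97, 94, 5565] mid [0.4911 0.0203 0.0227] zmed 0.0228 ext [0.082 0.082 0.006] dir 90.3
lid bar [311, 149, 18, 74, 1313] mid [0.4914 0.0206 0.0503] zmed 0.0566 ext [0.056 0.013 0.017] dir -180.0
lid bar [500, 166, 98, 48, 1251] mid [0.4901 0.1938 0.0598] zmed 0.0637 ext [0.03  0.066 0.028] dir 119.7
tcp [0.4923 0.0201 0.1914] yaw 89.89 tilt [ 0.  0. -1.] shift [  0.6   0.3 136.4] turn_z -0.1 F [ 0.  -0.1  0.6] w 0.085 t 15.87
```

```bash
H="python3 -m handwheel"
$H '[[[1,0.3,20,0,0,0,1],[0,0,24,0,0,0,1],[0,0,24,0,0,0,1],[0,0,20,0,0,0,1],[0,0,14,0,0,0,1]]]'>/dev/null
$H '[[[0,0,12,0,0,0,1],[0,0,12,0,0,0,1],[0,0,9,0,0,0,1],[0,0,0,0,0,0,1],[0,0,0,0,0,0,1]]]'
for i in 1 2; do $H '[[[0,0,0,0,0,0,-1],[0,0,0,0,0,0,-1],[0,0,0,0,0,0,-1],[0,0,0,0,0,0,-1],[0,0,0,0,0,0,-1]]]' 80;done
$H '[[[0,0,0,0,0,0,-1],[0,0,-8,0,0,0,-1],[0,0,-16,0,0,0,-1],[0,0,-20,0,0,0,-1],[0,0,-20,0,0,0,-1]]]'
$H '[[[0,0,-20,0,0,0,-1],[0,0,-20,0,0,0,-1],[0,0,-16,0,0,0,-1],[0,0,-6,0,0,0,-1],[0,0,0,0,0,0,-1]]]'
python3 -c "
from h import *
plan(.5262,.2064,.2,81)"
```

```text
time_s: 16.7
tcp_pos: [0.4912, 0.0205, 0.0563]
orientation: [-0.002, -3.141, -0.0]
force: [0.2, 0.2, 0.3]
gripper_width: 0.0852
finger_force: 0.0
time_s: 17.12
tcp_pos: [0.4917, 0.0205, 0.057]
orientation: [0.001, 3.141, -0.0]
force: [-0.4, 0.3, -0.8]
gripper_width: 0.0254
finger_force: 0.0
time_s: 17.53
tcp_pos: [0.4918, 0.0204, 0.057]
orientation: [0.001, 3.141, -0.0]
force: [-0.8, -0.4, 4.1]
gripper_width: 0.0125
finger_force: 79.8
time_s: 17.95
tcp_pos: [0.4901, 0.0209, 0.1201]
orientation: [-0.001, -3.138, -0.001]
force: [0.2, -0.1, -0.7]
gripper_width: 0.0125
finger_force: 79.0
time_s: 18.37
tcp_pos: [0.492, 0.0206, 0.184]
orientation: [0.001, 3.139, -0.001]
force: [-0.2, 0.2, -0.7]
gripper_width: 0.0124
finger_force: 79.1
tcp [0.492  0.0206 0.184 ] yaw 89.96 tilt [-0.003 -0.    -1.   ] shift [-34.1 185.9 -16. ] turn_z 9.0 F [-0.2  0.2 -0.7] w 0.0124 t 18.37
```

```bash
H="python3 -m handwheel"
$H '[[[-3.4,14,0,0,0,0,-1],[-3.4,18,0,0,0,0,-1],[-3.4,20,0,0,0,0,-1],[-3.4,22,0,0,0,0,-1],[-3.4,22,0,0,0,0,-1]]]'>/dev/null
$H '[[[-3.4,22,0,0,0,0,-1],[-3.4,22,0,0,0,0,-1],[-3.4,18,0,0,0,0,-1],[-3.4,16,0,0,0,0,-1],[-3.4,12,0,0,0,0,-1]]]'>/dev/null
$H '[[[0,0,0,0,0,3,-1],[0,0,0,0,0,3,-1],[0,0,0,0,0,3,-1],[0,0,0,0,0,0,-1],[0,0,0,0,0,0,-1]]]'
python3 - <<'E'
from m import *
plan(.5265,.2062,.142,81)
c,im,d=snap("wrist","w5.png"); np.savez("/tmp/w5",im=im,d=d,K=c[0],o=c[1],R=c[2]); marks("/tmp/w5.npz",(.526,.2063))
E
```

```text
time_s: 19.62
tcp_pos: [0.525, 0.2063, 0.1813]
orientation: [-0.246, -3.13, 0.001]
force: [-0.7, -0.4, -1.5]
gripper_width: 0.0128
finger_force: 79.0
tcp [0.525  0.2063 0.1813] yaw 81.02 tilt [ 0.002 -0.001 -1.   ] shift [-1.6  0.1 39.3] turn_z 0.0 F [-0.7 -0.4 -1.5] w 0.0128 t 19.62
green 174 [371.1 158.2] [0.4952 0.2417 0.1   ]
red 51 [397.2 202.9] [0.5248 0.2542 0.1   ]
black 535 [284.  276.8] [0.5637 0.1776 0.1   ]
black 531 [354.5 276.5] [0.5705 0.2225 0.1   ]
black 147 [261.1 151.2] [0.4813 0.1796 0.1   ]
black 132 [319.6 138.9] [0.4795 0.2139 0.1   ]
```

View pics/w5.png

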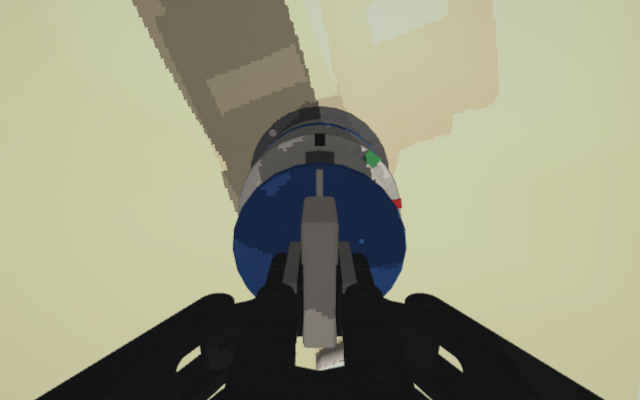

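The held lid is over the canister. The stripe on its flange at (320,180) lines up with the rim's black mark at (320,139), and the green mark at (371,158) measures the same as before. I'll lower it gently.

```bash
H="python3 -m handwheel"
$H '[[[-1.5,0,5,0,0,0,-1],[0,0,5,0,0,0,-1],[0,0,5,0,0,0,-1],[0,0,4,0,0,0,-1],[0,0,0,0,0,0,-1]]]'
$H '[[[0,0,2,0,0,0,-1],[0,0,2,0,0,0,-1],[0,0,2,0,0,0,-1],[0,0,2,0,0,0,-1],[0,0,0,0,0,0,-1]]]'
python3 -c "
from h import *
plan(.5265,.2062,.142,81)"
```

```text
time_s: 20.08
tcp_pos: [0.5261, 0.2061, 0.1618]
orientation: [-0.247, -3.129, 0.001]
force: [-0.4, 0.4, -0.9]
gripper_width: 0.0126
finger_force: 79.0
time_s: 20.5
tcp_pos: [0.5268, 0.2063, 0.1551]
orientation: [-0.248, -3.131, 0.0]
force: [-0.5, 0.7, -0.6]
gripper_width: 0.0128
finger_force: 79.0
tcp [0.5268 0.2063 0.1551] yaw 80.96 tilt [ 0.001 -0.    -1.   ] shift [ 0.2 -0.1 13.1] turn_z -0.0 F [-0.5  0.7 -0.6] w 0.0128 t 20.5
```

Entering the slots with no contact force. I'll continue down.

```bash
H="python3 -m handwheel"
$H '[[[0.2,0,1.5,0,0,0,-1],[0,0,1.5,0,0,0,-1],[0,0,1.5,0,0,0,-1],[0,0,1.5,0,0,0,-1],[0,0,0,0,0,0,-1]]]'
$H '[[[0,0,1.5,0,0,0,-1],[0,0,1.5,0,0,0,-1],[0,0,1.5,0,0,0,-1],[0,0,0,0,0,0,-1],[0,0,0,0,0,0,-1]]]'
$H '[[[0,0,1,0,0,0,-1],[0,0,0.5,0,0,0,-1],[0,0,0.5,0,0,0,-1],[0,0,0,0,0,0,-1],[0,0,0,0,0,0,-1]]]'
```

```text
time_s: 20.92
tcp_pos: [0.5266, 0.2063, 0.1491]
orientation: [-0.248, -3.131, 0.0]
force: [-0.1, -0.7, -2.0]
gripper_width: 0.0125
finger_force: 79.0
time_s: 21.33
tcp_pos: [0.5267, 0.2063, 0.1449]
orientation: [-0.248, -3.132, 0.0]
force: [-0.0, -0.0, -0.7]
gripper_width: 0.0126
finger_force: 79.0
time_s: 21.75
tcp_pos: [0.5268, 0.2063, 0.143]
orientation: [-0.248, -3.132, 0.0]
force: [-0.2, -0.6, -1.3]
gripper_width: 0.0124
finger_force: 79.0
```

```bash
H="python3 -m handwheel"
$H '[[[0,0,0.5,0,0,0,-1],[0,0,0.5,0,0,0,-1],[0,0,0,0,0,0,-1],[0,0,0,0,0,0,-1],[0,0,0,0,0,0,-1]]]'
$H '[[[0,0,0.5,0,0,0,-1],[0,0,0,0,0,0,-1],[0,0,0,0,0,0,-1],[0,0,0,0,0,0,-1],[0,0,0,0,0,0,-1]]]'
python3 - <<'E'
from m import *
plan(.5265,.2062,.142,81)
c,im,d=snap("side","s1.png"); P=cloud(c,d); hsv=cv2.cvtColor(im,cv2.COLOR_RGB2HSV).astype(int); H,S,V=np.moveaxis(hsv,2,0)
m=(abs(H-112)<14)&(S>130)&(np.hypot(P[...,0]-.526,P[...,1]-.206)<.043)&(P[...,2]>.09); print(m.sum(),np.median(P[m][:,2]))
cv2.imwrite("pics/s1c.png",cv2.resize(cv2.cvtColor(im[220:340,210:370],cv2.COLOR_RGB2BGR),None,fx=4,fy=4))
E
```

```text
time_s: 22.17
tcp_pos: [0.5268, 0.2063, 0.142]
orientation: [0.248, 3.132, -0.0]
force: [-0.6, -0.1, -0.5]
gripper_width: 0.0126
finger_force: 79.1
time_s: 22.58
tcp_pos: [0.5269, 0.2063, 0.142]
orientation: [0.248, 3.132, -0.0]
force: [-2.1, -1.4, 3.4]
gripper_width: 0.0123
finger_force: 79.8
tcp [0.5269 0.2063 0.142 ] yaw 80.96 tilt [-0. -0. -1.] shift [ 0.3 -0.2 -0. ] turn_z -0.0 F [-2.1 -1.4  3.4] w 0.0123 t 22.58
687 0.10671824038506716
```

View pics/s1c.png

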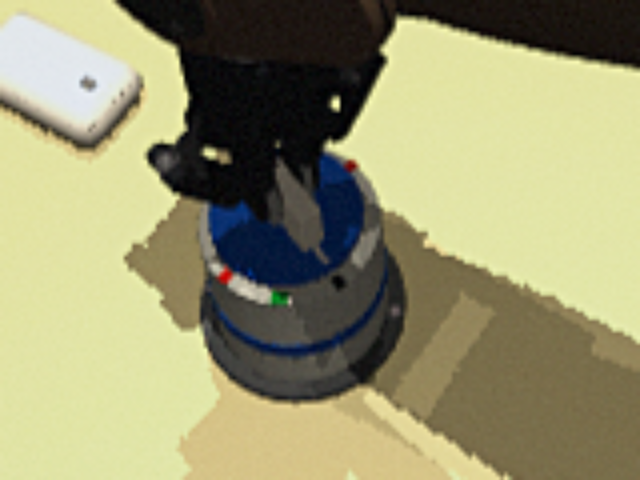

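The side view shows the lid flat on the rim: flange top measures 107 mm against the nominal 108, and contact began at TCP z = 142 mm as computed. Its stripe points at the black mark (338,282), and the green mark is at (280,299). Now I'll turn it clockwise.

```bash
H="python3 -m handwheel"
$H '[[[0,0,0,0,0,3,-1],[0,0,0,0,0,4,-1],[0,0,0,0,0,4,-1],[0,0,0,0,0,4,-1],[0,0,0,0,0,4,-1]]]'
$H '[[[0,0,0,0,0,4,-1],[0,0,0,0,0,4,-1],[0,0,0,0,0,4,-1],[0,0,0,0,0,3,-1],[0,0,0,0,0,2,-1]]]'
python3 -c "
from h import *
plan(.5269,.2063,.142,41); print(status.observe()['ft_torque'])"
```

```text
time_s: 23.05
tcp_pos: [0.5269, 0.206, 0.142]
orientation: [0.764, 3.047, -0.002]
force: [-1.9, -3.0, 4.3]
gripper_width: 0.0126
finger_force: 79.9
time_s: 23.47
tcp_pos: [0.5266, 0.2056, 0.1421]
orientation: [1.203, 2.902, -0.004]
force: [-4.2, -3.7, 6.0]
gripper_width: 0.0128
finger_force: 80.1
tcp [0.5266 0.2056 0.1421] yaw 44.96 tilt [-0.001 -0.003 -1.   ] shift [0.3 0.7 0.1] turn_z 4.0 F [-4.2 -3.7  6. ] w 0.0128 t 23.47
[-0.51500409  0.62421944  0.33348178]
```

```bash
H="python3 -m handwheel"
$H '[[[0,0,0,0,0,2,-1],[0,0,0,0,0,2,-1],[0,0,0,0,0,0,-1],[0,0,0,0,0,0,-1],[0,0,0,0,0,0,-1]]]'
python3 - <<'E'
from m import *
plan(.5269,.2063,.142,41); print(status.observe()['ft_torque'])
c,im,d=snap("wrist","w6.png"); np.savez("/tmp/w6",im=im,d=d,K=c[0],o=c[1],R=c[2]); marks("/tmp/w6.npz",(.526,.2063))
find("x",c,im,d)
P=cloud(c,d);hsv=cv2.cvtColor(im,cv2.COLOR_RGB2HSV);S,V=hsv[...,1],hsv[...,2]
m=(S<90)&(V>60)&(abs(P[...,2]-.142)<.003)&(np.hypot(P[...,0]-.526,P[...,1]-.206)<.04); q=P[m][:,:2]
print(len(q),cv2.minAreaRect(q.astype(np.float32)))
E
```

```text
time_s: 23.88
tcp_pos: [0.5265, 0.2055, 0.1421]
orientation: [-1.302, -2.859, 0.005]
force: [-4.9, -4.0, 5.7]
gripper_width: 0.0125
finger_force: 80.1
tcp [0.5265 0.2055 0.1421] yaw 41.04 tilt [-0.001 -0.003 -1.   ] shift [0.4 0.8 0.1] turn_z 0.0 F [-4.9 -4.   5.7] w 0.0125 t 23.88
[-0.6357919   0.63203766  0.22428791]
green 285 [318. 148.] [0.4953 0.2415 0.1   ]
red 171 [381.9 171.4] [0.5251 0.253  0.1   ]
black 1091 [275.5 311.9] [0.5362 0.16   0.1   ]
black 1089 [362.2 311.2] [0.5708 0.1909 0.1   ]
black 365 [252.6 165.1] [0.4775 0.2154 0.1   ]
x flange [374, 163, 17, 17, 145] mid [0.525  0.2529 0.1005] zmed 0.1004 ext [0.006 0.006 0.004] dir 97.5
x bar [263, 128, 123, 35, 417] mid [0.5061 0.2357 0.0626] zmed 0.0653 ext [0.059 0.042 0.023] dir -142.3
4539 ((0.5255780220031738, 0.20536194741725922), (0.024823840707540512, 0.05644562840461731), 32.3570556640625)
```

View pics/w6.png

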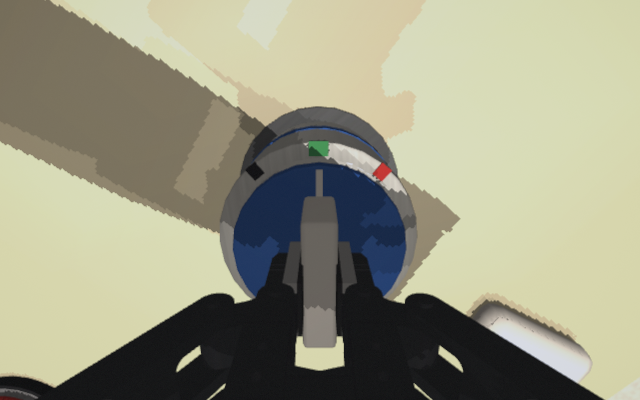

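The wrist view shows the lid's stripe at (319,183) pointing at the green mark (318,148). The black mark is at (253,170) and the red at (382,172). The bar stands at 131.0° and the green mark at 131.1°, so I'm handing it in.

```bash
python3 -c "
from h import *
print(status.observe()['qvel'].round(3) if hasattr(status.observe()['qvel'],'round') else '', manip.finish_job())"
```

```text
the job is handed in; nothing more can be done
[ 0.    -0.001 -0.     0.     0.001  0.001] None
```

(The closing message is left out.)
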